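# Build the bottle pedestal for the small amber bottle

## Robot

A 6-joint arm with a two-finger parallel gripper is mounted at the origin on a cart in front of the work surface, level with it; the furniture and walls round the work are solid. World frame = base frame: x ahead of the robot, y to its left, z up, the work surface at z = 0. Lengths are in m, angles in rad, forces in N, time in s.
With the tool pointing down it reaches from about 0.3 to 0.775 m from the base axis. Payload 14.6 kg.
Tool frame: the origin (TCP) lies midway between the tips of the shut fingers; the grasp point (between the pads) lies 19 mm behind it (grasp_offset is the distance from the TCP to the grasp point, in m); z points along the fingers, y is the line along which they close (so a half turn about z gives the same grasp; the last joint's range is limited). The gripper opens to 94 mm and grips with 3 to 60 N. Pads are 16 mm wide; open, the fingers measure 119 mm over their backs; the gripper's body (75 mm by 177 mm) begins 78 mm behind the grasp point.
Start: joints at [-1.296, 0.3, 1.521, -0, 1.321, -0.067], TCP at [0.184, -0.518, 0.205] pointing down, gripper open.
Joint ranges: [-3.03, 3.03], [-0.79, 2.21], [0.23, 2.52], [-1.04, 4.18], [0, 3.07], [-2.55, 2.55]. Speed limits (rad/s): [2.22, 2.22, 2.57, 3.14, 3.14, 3.14].

## Interface

Orientations are given as [roll, pitch, yaw] about the fixed x, y, z axes, in that order (R = Rz(yaw) Ry(pitch) Rx(roll)).
In Python, from station import * gives the robot as it stands. The module is installed in compiled form; this text tells all that it offers.
- The arm moves only by the tool send_rows, never from a script. Its argument "rows" is a list of rows, each an object of numbers: "dx", "dy", "dz": the shift along the tool's x, y, z in mm; "roll": the turn about the tool's z in degrees; "jaw": the closure, from -1 (fully open) to 1 (shut). In form: [{"dx": .., "dy": .., "dz": .., "roll": .., "jaw": ..}, ...]. A call has 1 to 12 rows; each row shifts and turns the commanded pose from where the row before left it, along the tool's axes as they then stand; what a row does not reach is not made up. A row lasts 1/12 s, in which the tool goes at most 41.7 mm and 7.16 degrees, less where a joint would pass 70% of its speed; a pose out of reach is approached as far as the arm can. A call is refused whole if a number of a shift passes 41.7 or a number of a turn 7.16, either way. A call with a gripper value outside its range is refused whole. The fingers move at their own pace and stop on an object; "force" is the grip in N (left out, the last holds). Time passes only in rows, so rows that do not move let the fingers close. It gives the time, the measured TCP pose, the force, the opening and the grip force at its end, in the units of the state.
- get_obs(): the state, without advancing time (a new reading comes with each control period).
- camera(name): name is "scene" or "top"; returns a dict with "frame" (420x560x3 uint8, red, green, blue), "z_map" (420x560 float32, m along the optical axis (not along the pixel's ray), 0 where there is no reading), "camera_matrix" (3x3 intrinsics, pixels), "rvec" (rotation vector, rad) and "tvec" (3), from world to camera coordinates, as OpenCV has them. Camera axes: x right, y down, z forward; pixel columns grow to the right and rows downward; lengths in m; the calibration is good to about 2 mm. A picture is of the moment at which its call begins.
- hand_in(): hands the job in; it is judged then, once.
The state is a dict: "time_s": time; "qpos": joint angles; "joint_vel": joint speeds; "tau": joint torques, N m; "ee_pos": TCP position; "eef_rot": TCP orientation; "force": force on the tool from outside, world axes, zero at the start; "moment": the same for the moment, N m; "grip_width": finger opening in m; "grip_force": force on a finger pad.
Only numpy, scipy, OpenCV 4.12 (cv2) and the standard library are available. Lean on these libraries where they do the work, as an engineer would, in place of code of your own. Each camera call takes 0.05 s, during which the arm holds its last target. There are 200 camera calls.

## Task

Set up the bottle pedestal on the dark round foot that is fixed to the bench: one after another, seat the wide metal riser in the foot, the tall metal riser on the wide one, the white cup on the tall riser, and last stand the amber bottle in the cup. Each piece must sit flat inside the shallow rim of the one below, upright, and be let go before you fetch the next. Do not knock the bottle over, and leave the V-block, the red chuck insert and the jar where they are.

Things in the scene. Friction and masses are not known exactly. Their poses are not given: they have to be found in the camera images.
- foot: Low dark steel round flange, 90 mm across and 8 mm thick, fixed to the bench (its place differs from start to start). On it stands a bright steel rim, 5 mm high, 79 mm outside and 71 mm inside diameter: the seat for the wide riser, whose floor is 8 mm and rim top 13 mm above the bench. Origin: centre of its underside on the bench; z up.
- wide_riser: Loose solid aluminium disc, 65 mm diameter, 36 mm high, the widest and lower of the two metal risers, standing upright on the bench. The lowest 4 mm taper in to 59 mm. Its top has a seat 5 mm deep and 60 mm across inside a 2.5 mm rim; the seat's floor is 31 mm above its underside. A thin dark line runs round it near the bottom. 0.2 to 0.31 kg. Origin: centre of its underside; z up. Gripped from above across the diameter.
- tall_riser: Loose solid aluminium cylinder, 55 mm diameter, 52 mm high, the narrower and taller metal riser, standing upright. The lowest 4 mm taper in to 49 mm. Its top has a seat 5 mm deep and 50 mm across inside a 2.5 mm rim; the seat's floor is 47 mm above its underside. A thin dark line runs round it near the bottom. 0.18 to 0.28 kg. Origin: centre of its underside; z up.
- cup: Loose white plastic cup, 44 mm diameter, 34 mm high, open at the top, standing upright. The lowest 4 mm taper in to 38 mm. Its bore is 38 mm across and 18 mm deep; the bore's floor is 16 mm above its underside. About 0.05 kg. Origin: centre of its underside; z up.
- bottle: Loose amber glass bottle with a narrow neck and no cap, 33 mm diameter, 79 mm high, standing upright; its sides are straight up to about 52 mm. About 0.07 kg. Origin: centre of its underside; z up.
- v_block: Bystander: loose white block with a V groove, 52 x 90 x 30 mm. Origin: centre of its underside; its y axis runs along the 90 mm.
- chuck_insert: Bystander: loose red ring-shaped chuck insert, 43 mm diameter, 31 mm high. Origin: centre of its underside.
- parts_jar: Bystander: loose clear jar of red O-rings with a white lid, 62 mm diameter, 68 mm high. Origin: centre of its underside.
Things that resemble listed ones, but are neither listed nor needed, are in the scene too. Leave any purple or yellow look-alike of the tall_riser alone.

How it is judged:
On the way, in this order (a step that is already met when the one before it is completed fails the run):
1. wide riser seated on the foot and let go (horizontal distance between wide_riser and foot below 0.005 m and z of wide_riser in the frame of foot between 0.005 and 0.011 m and angle between wide_riser's own z axis and vertical below 0.06 rad and linear speed of wide_riser below 0.02 m/s and contact force between wide_riser and the fingers below 0.1 N), for 0.2 s.
2. tall riser seated on the wide riser and let go (horizontal distance between tall_riser and wide_riser below 0.005 m and z of tall_riser in the frame of wide_riser between 0.028 and 0.034 m and angle between tall_riser's own z axis and vertical below 0.06 rad and linear speed of tall_riser below 0.02 m/s and contact force between tall_riser and the fingers below 0.1 N), for 0.2 s.
3. cup seated on the tall riser and let go (horizontal distance between cup and tall_riser below 0.005 m and z of cup in the frame of tall_riser between 0.044 and 0.05 m and angle between cup's own z axis and vertical below 0.06 rad and linear speed of cup below 0.02 m/s and contact force between cup and the fingers below 0.1 N), for 0.2 s.
4. bottle standing in the cup and let go (horizontal distance between bottle and cup below 0.005 m and z of bottle in the frame of cup between 0.013 and 0.019 m and angle between bottle's own z axis and vertical below 0.06 rad and linear speed of bottle below 0.02 m/s and contact force between bottle and the fingers below 0.1 N), for 0.2 s.
At the end, for the whole second after the job is handed in: The wide riser sits in the foot's seat, the tall riser in the wide riser's seat, the cup in the tall riser's seat and the bottle on the floor of the cup's bore: each within 5 mm sideways of the seat's centre and 3 mm of its floor, within 0.06 rad of upright, at rest and untouched by the fingers (all of step 1 and all of step 2 and all of step 3 and all of step 4).
It fails at once if the bottle is knocked over (more than 0.8 rad from upright) (angle between bottle's own z axis and vertical above 0.8 rad).
It fails at once if the v block is moved more than 25 mm (distance of v_block from where it was at the start of the episode above 0.025 m).
It fails at once if the chuck insert is moved more than 25 mm (distance of chuck_insert from where it was at the start of the episode above 0.025 m).
It fails at once if the parts jar is moved more than 25 mm (distance of parts_jar from where it was at the start of the episode above 0.025 m).
It also fails if it takes over 109 s, if anything falls off the work surface, if the arm or the gripper's body presses on something with over 40 N, if the wrist force passes 120 N, or if a joint passes its speed limit or range.

## Working session

There is one attempt and no reset: what is moved stays moved. The work goes in short steps, Python scripts to look and compute and a tool call to move; the robot and the scene stay as the last step left them, time stands still between calls to the robot, and variables do not carry over. Pictures are saved under pics/ and viewed, at most 14 in all, crops included, and the job is handed in when it is done.

Besides the shell and the picture viewer there is one more tool, called after "Emit:" as name(argument=value, ...) on one line, values as JSON. send_rows: Moves the arm, as the interface text tells. Its arguments: {"type":"object","properties":{"rows":{"type":"array"},"force":{"type":"number"}},"required":["rows"]}

```bash
mkdir -p pics; python3 - <<'E'
from station import *
import cv2,numpy as np
for n in("scene","top"):
    c=camera(n); cv2.imwrite(f"pics/{n}0.png",c["frame"][:,:,::-1]); np.savez(f"{n}0.npz",**c)
    R=cv2.Rodrigues(np.array(c["rvec"],float))[0]; print(n,c["camera_matrix"].tolist(),"pos",(-R.T@np.array(c["tvec"]).ravel()).round(3),R.round(2).tolist(),(c["z_map"]>0).mean())
print(get_obs())
E
```

```text
scene [[380.7157794861762, 0.0, 281.11117662978467], [0.0, 380.7157794861762, 206.75166362450665], [0.0, 0.0, 1.0]] pos [0.092 0.84  0.48 ] [[-0.85, -0.52, 0.03], [-0.24, 0.34, -0.91], [0.46, -0.78, -0.42]] 0.9945323129251701
top [[426.5629998531567, 0.0, 274.636097014224], [0.0, 426.5629998531567, 206.27130622907214], [0.0, 0.0, 1.0]] pos [ 0.493 -0.002  0.985] [[-0.03, -1.0, -0.01], [-0.99, 0.03, -0.12], [0.12, 0.01, -0.99]] 0.9960246598639456
{'time_s': 0.1, 'qpos': array([-1.29557106e+00,  3.00404455e-01,  1.52149865e+00, -1.23343907e-05,
        1.32070639e+00, -6.66148397e-02]), 'joint_vel': array([-1.73063804e-03, -2.08436335e-03, -1.81016251e-03,  1.98583791e-03,
        1.04547946e-05, -1.77813977e-04]), 'tau': array([ 4.63634660e-04, -5.32648051e+01, -3.53285801e+01,  7.08997459e-02,
        2.34483078e-02, -6.33535251e-05]), 'ee_pos': array([ 0.18429573, -0.51796026,  0.20495776]), 'eef_rot': array([-3.14057727e+00, -5.57654567e-05,  3.41843133e-01]), 'force': array([-0.06295476,  0.1950917 , -0.01553116]), 'moment': array([0.01808114, 0.05362018, 0.04894087]), 'grip_force': 0.0, 'grip_width': 0.09418326029592801}
```

View pics/scene0.png

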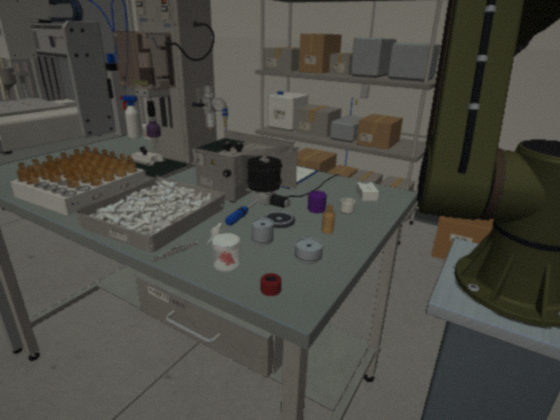

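View pics/top0.png

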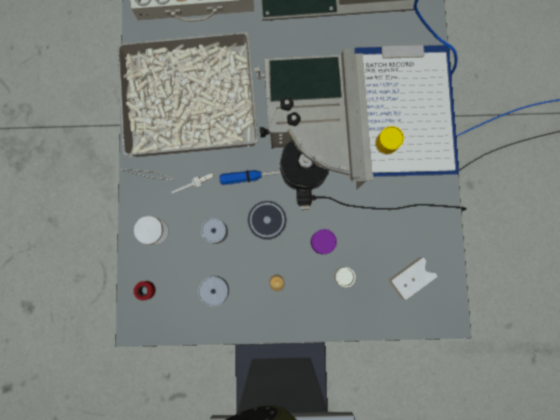

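The top view shows the foot at (267,219), tall riser (214,231), wide riser (213,291), cup (346,277), bottle (277,283), and the purple decoy at (324,241). The insert is at (144,290), the jar at (149,230) and the V-block at (414,278). In the scene view the risers are at (262,231) and (309,249).

```bash
cat > h.py <<'E'
import numpy as np,cv2
def setup(c):
    return np.array(c["camera_matrix"]),cv2.Rodrigues(np.array(c["rvec"],float))[0],np.array(c["tvec"],float).ravel()
def world(c):
    K,R,t=setup(c); z=c["z_map"]; v,u=np.mgrid[:z.shape[0],:z.shape[1]]
    P=np.stack([(u-K[0,2])/K[0,0]*z,(v-K[1,2])/K[1,1]*z,z],-1)
    return (P-t)@R
def ray(c,uv,h):
    K,R,t=setup(c); C=-R.T@t; d=R.T@np.linalg.inv(K)@np.array([uv[0],uv[1],1.]); return C+d*(h-C[2])/d[2]
def pix(c,p):
    return cv2.projectPoints(np.array([p],float),np.array(c["rvec"],float),np.array(c["tvec"],float),np.array(c["camera_matrix"]),None)[0].ravel()
def blob(c,W,xy,r,lo,hi=1):
    """mask of points within r of xy between heights lo..hi: outline ellipse centre (px), mean height"""
    m=(np.hypot(W[...,0]-xy[0],W[...,1]-xy[1])<r)&(W[...,2]>lo)&(W[...,2]<hi)&(c["z_map"]>0)
    cs,_=cv2.findContours(m.astype(np.uint8),cv2.RETR_EXTERNAL,cv2.CHAIN_APPROX_NONE)
    k=max(cs,key=cv2.contourArea); f=np.zeros(m.shape,np.uint8); cv2.drawContours(f,[k],-1,1,-1)
    M=cv2.moments(f,True); return (M["m10"]/M["m00"],M["m01"]/M["m00"]),M["m00"],W[m]
E
python3 - <<'E'
from h import *
T=dict(np.load("top0.npz"));S=dict(np.load("scene0.npz"));WT=world(T);WS=world(S)
print("bench",[np.median(WT[v,u,2]).round(4) for v,u in((320,200),(320,400),(260,250),(200,350))])
px=dict(foot=(267,219,.05,.009),tall=(214,231,.04,.045),wide=(213,291,.045,.03),cup=(346,277,.035,.028),bottle=(277,283,.03,.02),purple=(324,241,.04,.02),v=(414,278,.06,.015),ins=(144,290,.035,.015),jar=(149,230,.045,.05))
for n,(u,v,r,lo) in px.items():
    p=WT[v,u]; out=[]
    for c,W in((T,WT),(S,WS)):
        try:
            b,a,P=blob(c,W,p[:2],r,lo); h=np.percentile(P[:,2],95); q=ray(c,b,h)
            out.append((np.round(b,1).tolist(),int(a),round(float(h),4),q[:2].round(4).tolist(), ((P.min(0)+P.max(0))/2).round(3).tolist(),(P.max(0)-P.min(0)).round(3).tolist()))
        except ValueError: out.append("none")
    print(n,p.round(3),*out,sep="\n   ")
E
```

```text
bench [np.float64(0.0003), np.float64(-0.0002), np.float64(0.0009), np.float64(-0.0003)]
foot
   [0.585 0.021 0.011]
   ([266.6, 219.9], 1056, 0.0154, [0.5827, 0.0221], [0.583, 0.022, 0.014], [0.088, 0.085, 0.009])
   ([280.9, 216.9], 86, 0.0127, [0.5763, 0.0233], [0.582, 0.021, 0.011], [0.078, 0.08, 0.005])
tall
   [0.558 0.138 0.048]
   ([212.9, 230.3], 493, 0.0536, [0.5595, 0.1393], [0.56, 0.139, 0.051], [0.053, 0.053, 0.012])
   ([262.6, 222.8], 217, 0.0511, [0.5568, 0.1439], [0.559, 0.141, 0.049], [0.055, 0.057, 0.008])
wide
   [0.427 0.144 0.03 ]
   ([212.5, 291.2], 701, 0.0375, [0.4273, 0.1437], [0.427, 0.144, 0.035], [0.063, 0.065, 0.01])
   ([308.9, 244.3], 354, 0.0354, [0.4247, 0.1487], [0.427, 0.144, 0.033], [0.064, 0.067, 0.007])
cup
   [ 0.449 -0.153  0.016]
   ([345.0, 277.0], 315, 0.0373, [0.4503, -0.1471], [0.45, -0.148, 0.033], [0.043, 0.044, 0.009])
   ([347.8, 201.0], 91, 0.0333, [0.4475, -0.1422], [0.45, -0.148, 0.031], [0.042, 0.047, 0.007])
bottle
   [0.442 0.002 0.047]
   ([276.3, 283.0], 204, 0.0796, [0.4437, 0.0035], [0.442, 0.003, 0.051], [0.033, 0.033, 0.06
[... 281 characters left out ...]
0.528, -0.102, 0.037], [0.054, 0.06, 0.032])
v
   [ 0.444 -0.301  0.028]
   ([412.3, 278.8], 996, 0.0334, [0.4423, -0.2952], [0.443, -0.3, 0.026], [0.089, 0.101, 0.021])
   ([367.5, 188.7], 241, 0.0303, [0.4351, -0.2777], [0.443, -0.298, 0.023], [0.088, 0.104, 0.016])
ins
   [0.431 0.305 0.001]
   ([143.2, 290.4], 329, 0.0331, [0.4326, 0.297], [0.432, 0.3, 0.025], [0.042, 0.043, 0.02])
   ([270.9, 281.0], 300, 0.03, [0.4248, 0.3108], [0.431, 0.301, 0.023], [0.042, 0.043, 0.016])
jar
   [0.563 0.274 0.07 ]
   ([148.3, 229.8], 677, 0.0708, [0.563, 0.2757], [0.563, 0.278, 0.062], [0.06, 0.061, 0.024])
   ([225.8, 242.2], 466, 0.0673, [0.5535, 0.2903], [0.563, 0.279, 0.059], [0.06, 0.06, 0.019])
```

Emit:
send_rows(rows=[{"roll": 7, "jaw": -1}, {"roll": 7, "jaw": -1}, {"roll": 5.6, "jaw": -1}, {"dx": 20, "dy": -30, "jaw": -1}, {"dx": 20, "dy": -30, "jaw": -1}, {"dx": 20, "dy": -30, "jaw": -1}, {"dx": 20, "dy": -30, "jaw": -1}, {"dx": 20, "dy": -30, "jaw": -1}, {"dx": 20, "dy": -30, "jaw": -1}, {"dx": 20, "dy": -30, "jaw": -1}, {"dx": 20, "dy": -30, "jaw": -1}, {"dx": 20, "dy": -30, "jaw": -1}])

```text
invalid input at $.rows[0]: expected keys dx, dy, dz, roll, jaw
```

```bash
python3 - <<'E'
from h import *
T=dict(np.load("top0.npz"));WT=world(T)
# foot by bright ring / dark flange; refine others with nominal heights checked by the depth measurement
g=cv2.cvtColor(T["frame"],cv2.COLOR_RGB2GRAY)
m=(WT[...,2]<.03)&(np.hypot(WT[...,0]-.583,WT[...,1]-.022)<.06)&(g<85)
cs,_=cv2.findContours(m.astype(np.uint8),cv2.RETR_EXTERNAL,cv2.CHAIN_APPROX_NONE)
e=cv2.fitEllipse(max(cs,key=cv2.contourArea)); print(e,ray(T,e[0],.008))
for n,xy,r,lo,h in(("tall",(.56,.14),.04,.03,.052),("wide",(.427,.144),.045,.02,.036),("cup",(.45,-.148),.035,.02,.034),("foot",(.583,.022),.05,.005,.01)):
    b,a,P=blob(T,WT,xy,r,lo); print(n,ray(T,b,h).round(4))
M=WT[(WT[...,0]>.6)&(WT[...,0]<.75)&(abs(WT[...,1])<.15)&(WT[...,2]>.02)]
for x in np.arange(.6,.75,.02):
    k=M[(M[:,0]>=x)&(M[:,0]<x+.02)]; print(round(x,2),len(k), k[:,2].max().round(3) if len(k) else 0, (k[:,1].min().round(3),k[:,1].max().round(3)) if len(k) else 0)
E
```

```text
((266.6015625, 219.36929321289062), (28.940994262695312, 29.26095199584961), 98.07735443115234) [0.58450883 0.02229031 0.008     ]
tall [0.5592 0.1386 0.052 ]
wide [0.4276 0.1435 0.036 ]
cup [ 0.4504 -0.147   0.034 ]
foot [0.5832 0.0223 0.01  ]
0.6 87 0.038 (np.float64(-0.08), np.float64(-0.048))
0.62 197 0.127 (np.float64(-0.112), np.float64(-0.046))
0.64 591 0.181 (np.float64(-0.15), np.float64(-0.018))
0.66 869 0.182 (np.float64(-0.15), np.float64(0.129))
0.68 976 0.181 (np.float64(-0.15), np.float64(0.15))
0.7 694 0.18 (np.float64(-0.15), np.float64(-0.013))
0.72 634 0.181 (np.float64(-0.15), np.float64(-0.018))
0.74 569 0.18 (np.float64(-0.149), np.float64(0.149))
```

Emit:
send_rows(rows=[{"dx": 0, "dy": 0, "dz": 0, "roll": 7, "jaw": -1}, {"dx": 0, "dy": 0, "dz": 0, "roll": 7, "jaw": -1}, {"dx": 0, "dy": 0, "dz": 0, "roll": 7, "jaw": -1}, {"dx": 0, "dy": 0, "dz": 0, "roll": 7, "jaw": -1}, {"dx": 0, "dy": 0, "dz": 0, "roll": 7, "jaw": -1}, {"dx": 0, "dy": 0, "dz": 0, "roll": 4.6, "jaw": -1}, {"dx": 0, "dy": -30, "dz": 0, "roll": 0, "jaw": -1}, {"dx": 0, "dy": -30, "dz": 0, "roll": 0, "jaw": -1}, {"dx": 0, "dy": -30, "dz": 0, "roll": 0, "jaw": -1}, {"dx": 0, "dy": -30, "dz": 0, "roll": 0, "jaw": -1}, {"dx": 0, "dy": -30, "dz": 0, "roll": 0, "jaw": -1}, {"dx": 0, "dy": -30, "dz": 0, "roll": 0, "jaw": -1}])

```text
time_s: 1.1
ee_pos: [0.2461, -0.3475, 0.2052]
eef_rot: [-3.141, 0.0, -0.35]
force: [0.5, -1.3, 0.1]
grip_width: 0.0942
grip_force: 0.0
```

Emit:
send_rows(rows=[{"dx": 0, "dy": -35, "dz": 0, "roll": 0, "jaw": -1}, {"dx": 0, "dy": -35, "dz": 0, "roll": 0, "jaw": -1}, {"dx": 0, "dy": -35, "dz": 0, "roll": 0, "jaw": -1}, {"dx": 0, "dy": -35, "dz": 0, "roll": 0, "jaw": -1}, {"dx": 0, "dy": -35, "dz": 0, "roll": 0, "jaw": -1}, {"dx": 0, "dy": -35, "dz": 0, "roll": 0, "jaw": -1}, {"dx": 0, "dy": -35, "dz": 0, "roll": 0, "jaw": -1}, {"dx": 0, "dy": -35, "dz": 0, "roll": 0, "jaw": -1}, {"dx": 0, "dy": -35, "dz": 0, "roll": 0, "jaw": -1}, {"dx": 0, "dy": -35, "dz": 0, "roll": 0, "jaw": -1}, {"dx": 0, "dy": -35, "dz": 0, "roll": 0, "jaw": -1}, {"dx": 0, "dy": -35, "dz": 0, "roll": 0, "jaw": -1}])

```text
time_s: 2.1
ee_pos: [0.3898, 0.0475, 0.2055]
eef_rot: [-3.142, -0.0, -0.349]
force: [0.2, -0.7, 0.7]
grip_width: 0.0937
grip_force: 0.0
```

```bash
cat > go.py <<'E'
import sys
from station import *
import numpy as np
from scipy.spatial.transform import Rotation as Ro
o=get_obs(); R=Ro.from_euler("xyz",o["eef_rot"]); t=np.array([float(a) for a in sys.argv[1:4]])
print("tool delta mm",(R.inv().apply(t-o["ee_pos"])*1000).round(1),"pos",o["ee_pos"].round(4),"yaw",np.degrees(o["eef_rot"]).round(2),"q",o["qpos"].round(2),"w",o["grip_width"],"t",o["time_s"])
E
python3 go.py .4275 .1435 .1
```

```text
tool delta mm [   2.6 -103.1  105.5] pos [0.3898 0.0475 0.2055] yaw [-1.8e+02 -1.0e-02 -2.0e+01] q [ 0.03 -0.06  1.92 -0.    1.28  1.95] w 0.093671184043513 t 2.1
```

Emit:
send_rows(rows=[{"dx": 1, "dy": -26, "dz": 15, "roll": 0, "jaw": -1}, {"dx": 1, "dy": -26, "dz": 15, "roll": 0, "jaw": -1}, {"dx": 0, "dy": -26, "dz": 15, "roll": 0, "jaw": -1}, {"dx": 0, "dy": -25, "dz": 15, "roll": 0, "jaw": -1}, {"dx": 0, "dy": 0, "dz": 25, "roll": 0, "jaw": -1}, {"dx": 0, "dy": 0, "dz": 20, "roll": 0, "jaw": -1}, {"dx": 0, "dy": 0, "dz": 0, "roll": 0, "jaw": -1}])

```text
time_s: 2.68
ee_pos: [0.4248, 0.1415, 0.097]
eef_rot: [3.138, 0.005, -0.349]
force: [0.5, 0.2, -0.6]
grip_width: 0.0936
grip_force: 0.0
```

```bash
python3 go.py .4275 .1435 .009; python3 - <<'E'
from station import *
import cv2
c=camera("scene"); cv2.imwrite("pics/s1.png",cv2.resize(c["frame"][150:300,180:400,::-1],None,fx=3,fy=3))
E
```

```text
tool delta mm [ 2.3 -3.1 87.9] pos [0.4248 0.1415 0.097 ] yaw [179.8    0.3  -19.97] q [ 0.24  0.21  1.91 -0.    1.03  2.16] w 0.09363212325975277 t 2.6833
```

View pics/s1.png

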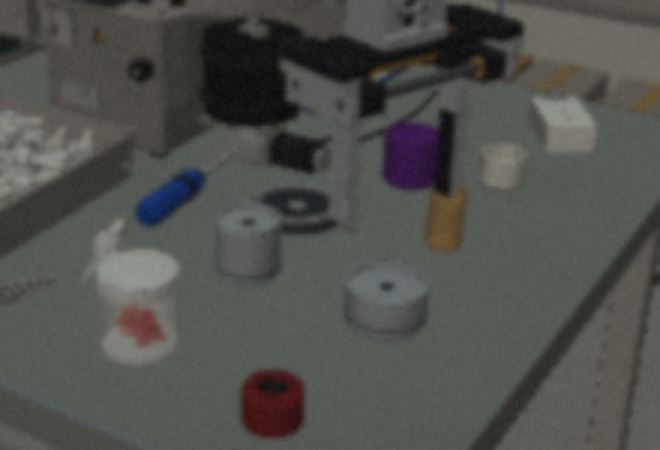

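The fingers straddle the wide riser from above at crop pixels (343,225) and (445,190); the riser is at (387,300).

Emit:
send_rows(rows=[{"dx": 2, "dy": -3, "dz": 10, "roll": 0, "jaw": -1}, {"dx": 0, "dy": 0, "dz": 20, "roll": 0, "jaw": -1}, {"dx": 0, "dy": 0, "dz": 20, "roll": 0, "jaw": -1}, {"dx": 0, "dy": 0, "dz": 0, "roll": 0, "jaw": -1}, {"dx": 0, "dy": 0, "dz": 0, "roll": 0, "jaw": -1}, {"dx": 0, "dy": 0, "dz": 0, "roll": 0, "jaw": -1}])

```text
time_s: 3.23
ee_pos: [0.4306, 0.1439, 0.0519]
eef_rot: [-3.141, -0.002, -0.35]
force: [0.9, -0.1, 0.5]
grip_width: 0.0942
grip_force: 0.0
```

```bash
python3 go.py .4275 .1435 .009
```

```text
tool delta mm [-2.9  1.5 42.8] pos [0.4306 0.1439 0.0519] yaw [-1.7994e+02 -9.0000e-02 -2.0030e+01] q [ 0.24  0.29  1.93 -0.    0.91  2.16] w 0.0942004036066905 t 3.2333
```

Emit:
send_rows(rows=[{"dx": -3, "dy": 1, "dz": 18, "roll": 0, "jaw": -1}, {"dx": 0, "dy": 0, "dz": 15, "roll": 0, "jaw": -1}, {"dx": 0, "dy": 0, "dz": 10, "roll": 0, "jaw": -1}, {"dx": 0, "dy": 0, "dz": 0, "roll": 0, "jaw": -1}, {"dx": 0, "dy": 0, "dz": 0, "roll": 0, "jaw": -1}, {"dx": 0, "dy": 0, "dz": 0, "roll": 0, "jaw": -1}, {"dx": 0, "dy": 0, "dz": 0, "roll": 0, "jaw": -1}])

```text
time_s: 3.82
ee_pos: [0.4272, 0.1441, 0.0084]
eef_rot: [-3.141, -0.001, -0.349]
force: [0.5, -0.3, -0.4]
grip_width: 0.0939
grip_force: 0.0
```

Emit:
send_rows(rows=[{"dx": 0, "dy": 0, "dz": 0, "roll": 0, "jaw": 0.5}, {"dx": 0, "dy": 0, "dz": 0, "roll": 0, "jaw": 0.5}, {"dx": 0, "dy": 0, "dz": 0, "roll": 0, "jaw": 0.5}, {"dx": 0, "dy": 0, "dz": 0, "roll": 0, "jaw": 0.5}, {"dx": 0, "dy": 0, "dz": 0, "roll": 0, "jaw": 0.5}, {"dx": 0, "dy": 0, "dz": 0, "roll": 0, "jaw": 0.5}, {"dx": 0, "dy": 0, "dz": 0, "roll": 0, "jaw": 0.5}, {"dx": 0, "dy": 0, "dz": 0, "roll": 0, "jaw": 0.5}], force=25)

```text
time_s: 4.48
ee_pos: [0.4266, 0.1439, 0.0075]
eef_rot: [-3.142, -0.0, -0.349]
force: [-1.4, -0.3, 1.4]
grip_width: 0.0642
grip_force: 25.0
```

Emit:
send_rows(rows=[{"dx": 0, "dy": 0, "dz": -15, "roll": 0, "jaw": 0.5}, {"dx": 0, "dy": 0, "dz": -25, "roll": 0, "jaw": 0.5}, {"dx": 0, "dy": 0, "dz": -20, "roll": 0, "jaw": 0.5}, {"dx": 15, "dy": 5, "dz": 0, "roll": 0, "jaw": 0.5}, {"dx": 29, "dy": 9, "dz": 0, "roll": 0, "jaw": 0.5}, {"dx": 29, "dy": 9, "dz": 0, "roll": 0, "jaw": 0.5}, {"dx": 29, "dy": 9, "dz": 0, "roll": 0, "jaw": 0.5}, {"dx": 29, "dy": 9, "dz": 0, "roll": 0, "jaw": 0.5}, {"dx": 29, "dy": 9, "dz": 0, "roll": 0, "jaw": 0.5}, {"dx": 29, "dy": 10, "dz": 0, "roll": 0, "jaw": 0.5}, {"dx": 0, "dy": 0, "dz": 0, "roll": 0, "jaw": 0.5}, {"dx": 0, "dy": 0, "dz": 0, "roll": 0, "jaw": 0.5}])

```text
time_s: 5.48
ee_pos: [0.5837, 0.0219, 0.0665]
eef_rot: [3.141, 0.001, -0.351]
force: [-0.4, -0.2, -2.9]
grip_width: 0.0642
grip_force: 25.0
```

Emit:
send_rows(rows=[{"dx": 0, "dy": 0, "dz": 0, "roll": 0, "jaw": 0.5}, {"dx": 0, "dy": 0, "dz": 0, "roll": 0, "jaw": 0.5}])

```text
time_s: 5.65
ee_pos: [0.5829, 0.0235, 0.0672]
eef_rot: [3.141, 0.001, -0.349]
force: [-0.1, -0.1, -2.8]
grip_width: 0.0641
grip_force: 25.0
```

```bash
python3 go.py .583 .0222 .016; python3 - <<'E'
from station import *
import cv2,numpy as np
c=camera("scene"); np.savez("s2.npz",**c);cv2.imwrite("pics/s2.png",cv2.resize(c["frame"][150:270,200:360,::-1],None,fx=4,fy=4))
E
```

```text
tool delta mm [ 0.6  1.1 51.2] pos [0.5829 0.0235 0.0672] yaw [ 1.7999e+02  5.0000e-02 -1.9980e+01] q [-0.02  0.52  1.56  0.    1.07  1.9 ] w 0.06410251308713551 t 5.65
```

View pics/s2.png

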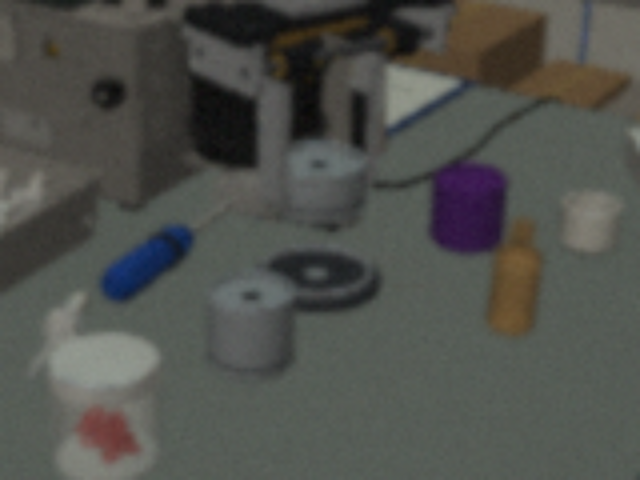

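The riser hangs upright over the foot, with the riser at crop pixel (325,185) and the foot at (325,277).

Emit:
send_rows(rows=[{"dx": 0, "dy": 1, "dz": 10, "roll": 0, "jaw": 0.5}, {"dx": 0, "dy": 0, "dz": 15, "roll": 0, "jaw": 0.5}, {"dx": 0, "dy": 0, "dz": 10, "roll": 0, "jaw": 0.5}, {"dx": 0, "dy": 0, "dz": 5, "roll": 0, "jaw": 0.5}, {"dx": 0, "dy": 0, "dz": 3, "roll": 0, "jaw": 0.5}, {"dx": 0, "dy": 0, "dz": 2, "roll": 0, "jaw": 0.5}, {"dx": 0, "dy": 0, "dz": 2, "roll": 0, "jaw": 0.5}, {"dx": 0, "dy": 0, "dz": 2, "roll": 0, "jaw": 0.5}, {"dx": 0, "dy": 0, "dz": 0, "roll": 0, "jaw": 0.5}, {"dx": 0, "dy": 0, "dz": 0, "roll": 0, "jaw": 0.5}, {"dx": 0, "dy": 0, "dz": 0, "roll": 0, "jaw": 0.5}])

```text
time_s: 6.62
ee_pos: [0.5834, 0.0219, 0.0187]
eef_rot: [-3.141, -0.0, -0.349]
force: [0.9, -0.2, -2.0]
grip_width: 0.064
grip_force: 25.0
```

Emit:
send_rows(rows=[{"dx": 0, "dy": 0, "dz": 1, "roll": 0, "jaw": 0.5}, {"dx": 0, "dy": 0, "dz": 1, "roll": 0, "jaw": 0.5}, {"dx": 0, "dy": 0, "dz": 0, "roll": 0, "jaw": 0.5}, {"dx": 0, "dy": 0, "dz": 0, "roll": 0, "jaw": 0.5}, {"dx": 0, "dy": 0, "dz": 0, "roll": 0, "jaw": 0.5}])

```text
time_s: 7.03
ee_pos: [0.5833, 0.0219, 0.0165]
eef_rot: [-3.142, -0.0, -0.349]
force: [0.2, 0.1, -3.4]
grip_width: 0.0638
grip_force: 25.0
```

Emit:
send_rows(rows=[{"dx": 0, "dy": 0, "dz": 1, "roll": 0, "jaw": 0.5}, {"dx": 0, "dy": 0, "dz": 0, "roll": 0, "jaw": 0.5}, {"dx": 0, "dy": 0, "dz": 0, "roll": 0, "jaw": 0.5}, {"dx": 0, "dy": 0, "dz": 0, "roll": 0, "jaw": 0.5}])

```text
time_s: 7.37
ee_pos: [0.5835, 0.0218, 0.0156]
eef_rot: [-3.141, -0.0, -0.349]
force: [0.8, 0.7, -1.5]
grip_width: 0.0637
grip_force: 25.0
```

Emit:
send_rows(rows=[{"dx": 0, "dy": 0, "dz": 0, "roll": 0, "jaw": -0.5}, {"dx": 0, "dy": 0, "dz": 0, "roll": 0, "jaw": -0.7}, {"dx": 0, "dy": 0, "dz": 0, "roll": 0, "jaw": -1}, {"dx": 0, "dy": 0, "dz": 0, "roll": 0, "jaw": -1}, {"dx": 0, "dy": 0, "dz": 0, "roll": 0, "jaw": -1}, {"dx": 0, "dy": 0, "dz": 0, "roll": 0, "jaw": -1}, {"dx": 0, "dy": 0, "dz": -15, "roll": 0, "jaw": -1}, {"dx": 0, "dy": 0, "dz": -30, "roll": 0, "jaw": -1}, {"dx": 0, "dy": 0, "dz": -35, "roll": 0, "jaw": -1}, {"dx": 0, "dy": 0, "dz": -35, "roll": 0, "jaw": -1}, {"dx": 0, "dy": 0, "dz": -30, "roll": 0, "jaw": -1}, {"dx": 0, "dy": 0, "dz": 0, "roll": 0, "jaw": -1}])

```text
time_s: 8.37
ee_pos: [0.5855, 0.0219, 0.167]
eef_rot: [-3.139, -0.009, -0.349]
force: [0.2, -0.4, 1.1]
grip_width: 0.094
grip_force: 0.0
```

```bash
python3 go.py .5595 .1392 .15
```

```text
tool delta mm [ -64.7 -101.3   16.7] pos [0.5855 0.0219 0.167 ] yaw [-179.83   -0.51  -20.01] q [-0.03  0.41  1.47  0.    1.26  1.89] w 0.09401589939943722 t 8.3667
```

Emit:
send_rows(rows=[{"dx": -10, "dy": -17, "dz": 0, "roll": 0, "jaw": -1}, {"dx": -16, "dy": -26, "dz": 0, "roll": 0, "jaw": -1}, {"dx": -16, "dy": -26, "dz": 0, "roll": 0, "jaw": -1}, {"dx": -13, "dy": -20, "dz": 0, "roll": 0, "jaw": -1}, {"dx": -8, "dy": -13, "dz": 0, "roll": 0, "jaw": -1}, {"dx": 0, "dy": 0, "dz": 0, "roll": 0, "jaw": -1}, {"dx": 0, "dy": 0, "dz": 0, "roll": 0, "jaw": -1}, {"dx": 0, "dy": 0, "dz": 0, "roll": 0, "jaw": -1}])

```text
time_s: 9.03
ee_pos: [0.5591, 0.1386, 0.1602]
eef_rot: [3.141, 0.0, -0.35]
force: [0.3, 0.4, -0.1]
grip_width: 0.0942
grip_force: 0.0
```

```bash
python3 go.py .5595 .1392 .018; python3 - <<'E'
from station import *
from h import *
for n in("top","scene"):
    c=camera(n);W=world(c)
    b,a,P=blob(c,W,(.583,.022),.05,.035,.06); print(n,a,np.percentile(P[:,2],[5,50,95]).round(4),((P.min(0)+P.max(0))/2).round(4),(P.max(0)-P.min(0)).round(4),ray(c,b,.044).round(4))
    if n=="top":
        f=c["frame"]
        cv2.imwrite("pics/t3.png",cv2.resize(f[170:320,190:390,::-1],None,fx=4,fy=4))
    # tilt: plane fit of seat floor
    k=(np.hypot(W[...,0]-.583,W[...,1]-.022)<.024)&(W[...,2]>.03)&(W[...,2]<.05); Q=W[k]; 
    print(np.linalg.lstsq(np.c_[Q[:,:2]-[.583,.022],np.ones(len(Q))],Q[:,2],rcond=None)[0].round(4))
E
```

```text
tool delta mm [ 1.000e-01 -7.000e-01  1.422e+02] pos [0.5591 0.1386 0.1602] yaw [ 1.7999e+02  1.0000e-02 -2.0030e+01] q [ 0.18  0.4   1.5  -0.    1.25  2.1 ] w 0.09416177758032147 t 9.0333
top 668.0 [0.0371 0.0401 0.0453] [0.5842 0.0226 0.0425] [0.0628 0.0624 0.0149] [0.5837 0.0221 0.044 ]
[-0.016   0.0048  0.0397]
scene 235.0 [0.0364 0.0387 0.0433] [0.5832 0.0201 0.0398] [0.0651 0.0656 0.0094] [0.5783 0.0306 0.044 ]
[-0.0079  0.0203  0.0382]
```

View pics/t3.png

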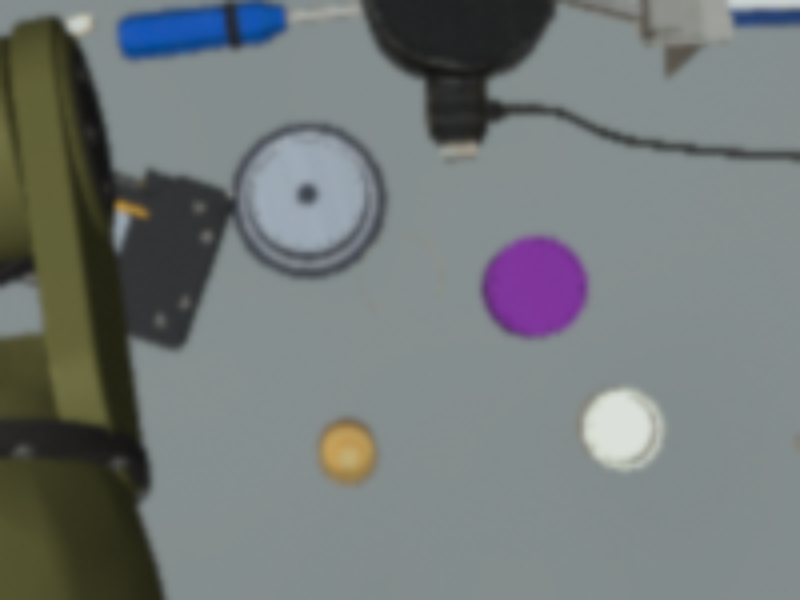

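The wide riser at (307,195) sits concentric in the foot, with its floor at 39 mm and level. Next is the tall riser.

Emit:
send_rows(rows=[{"dx": 0, "dy": -1, "dz": 20, "roll": 0, "jaw": -1}, {"dx": 0, "dy": 0, "dz": 30, "roll": 0, "jaw": -1}, {"dx": 0, "dy": 0, "dz": 30, "roll": 0, "jaw": -1}, {"dx": 0, "dy": 0, "dz": 30, "roll": 0, "jaw": -1}, {"dx": 0, "dy": 0, "dz": 20, "roll": 0, "jaw": -1}, {"dx": 0, "dy": 0, "dz": 12, "roll": 0, "jaw": -1}, {"dx": 0, "dy": 0, "dz": 0, "roll": 0, "jaw": -1}, {"dx": 0, "dy": 0, "dz": 0, "roll": 0, "jaw": -1}, {"dx": 0, "dy": 0, "dz": 0, "roll": 0, "jaw": -1}, {"dx": 0, "dy": 0, "dz": 0, "roll": 0, "jaw": -1}])

```text
time_s: 9.97
ee_pos: [0.5602, 0.1403, 0.02]
eef_rot: [-3.14, -0.002, -0.349]
force: [0.2, -0.1, 0.6]
grip_width: 0.0941
grip_force: 0.0
```

Emit:
send_rows(rows=[{"dx": 0, "dy": 0, "dz": 0, "roll": 0, "jaw": 0.7}, {"dx": 0, "dy": 0, "dz": 0, "roll": 0, "jaw": 0.7}, {"dx": 0, "dy": 0, "dz": 0, "roll": 0, "jaw": 0.7}, {"dx": 0, "dy": 0, "dz": 0, "roll": 0, "jaw": 0.7}, {"dx": 0, "dy": 0, "dz": 0, "roll": 0, "jaw": 0.7}, {"dx": 0, "dy": 0, "dz": 0, "roll": 0, "jaw": 0.7}, {"dx": 0, "dy": 0, "dz": 0, "roll": 0, "jaw": 0.7}, {"dx": 0, "dy": 0, "dz": 0, "roll": 0, "jaw": 0.7}, {"dx": 0, "dy": 0, "dz": 0, "roll": 0, "jaw": 0.7}], force=25)

```text
time_s: 10.72
ee_pos: [0.5593, 0.1402, 0.0185]
eef_rot: [3.141, 0.0, -0.349]
force: [-0.8, -1.4, 1.2]
grip_width: 0.0551
grip_force: 25.0
```

```bash
python3 go.py .5837 .0221 .057
```

```text
tool delta mm [ 63.3 102.6 -38.5] pos [0.5593 0.1402 0.0185] yaw [179.99   0.   -20.02] q [ 0.18  0.57  1.6  -0.    0.97  2.1 ] w 0.05514263858250908 t 10.7167
```

Emit:
send_rows(rows=[{"dx": 0, "dy": 0, "dz": -15, "roll": 0, "jaw": 0.7}, {"dx": 0, "dy": 0, "dz": -25, "roll": 0, "jaw": 0.7}, {"dx": 0, "dy": 0, "dz": -25, "roll": 0, "jaw": 0.7}, {"dx": 0, "dy": 0, "dz": -15, "roll": 0, "jaw": 0.7}, {"dx": 8, "dy": 13, "dz": 0, "roll": 0, "jaw": 0.7}, {"dx": 16, "dy": 26, "dz": 0, "roll": 0, "jaw": 0.7}, {"dx": 16, "dy": 26, "dz": 0, "roll": 0, "jaw": 0.7}, {"dx": 15, "dy": 24, "dz": 0, "roll": 0, "jaw": 0.7}, {"dx": 8, "dy": 13, "dz": 0, "roll": 0, "jaw": 0.7}, {"dx": 0, "dy": 0, "dz": 0, "roll": 0, "jaw": 0.7}, {"dx": 0, "dy": 0, "dz": 0, "roll": 0, "jaw": 0.7}, {"dx": 0, "dy": 0, "dz": 0, "roll": 0, "jaw": 0.7}])

```text
time_s: 11.72
ee_pos: [0.5834, 0.0235, 0.0982]
eef_rot: [-3.142, 0.001, -0.349]
force: [0.5, 0.3, -1.8]
grip_width: 0.0547
grip_force: 25.0
```

Emit:
send_rows(rows=[{"dx": 0, "dy": 0, "dz": 10, "roll": 0, "jaw": 0.7}, {"dx": 0, "dy": 0, "dz": 12, "roll": 0, "jaw": 0.7}, {"dx": 0, "dy": 0, "dz": 6, "roll": 0, "jaw": 0.7}, {"dx": 0, "dy": 0, "dz": 0, "roll": 0, "jaw": 0.7}, {"dx": 0, "dy": 0, "dz": 0, "roll": 0, "jaw": 0.7}, {"dx": 0, "dy": 0, "dz": 0, "roll": 0, "jaw": 0.7}])

```text
time_s: 12.22
ee_pos: [0.5838, 0.023, 0.0706]
eef_rot: [-3.142, -0.0, -0.349]
force: [-0.6, -0.5, -2.9]
grip_width: 0.0548
grip_force: 25.0
```

```bash
python3 go.py .5837 .0221 .0575
```

```text
tool delta mm [ 0.2  0.8 13.1] pos [0.5838 0.023  0.0706] yaw [-1.800e+02 -1.000e-02 -2.001e+01] q [-0.02  0.52  1.55  0.    1.07  1.9 ] w 0.05481515111585276 t 12.2167
```

Emit:
send_rows(rows=[{"dx": 0, "dy": 1, "dz": 4, "roll": 0, "jaw": 0.7}, {"dx": 0, "dy": 0, "dz": 3, "roll": 0, "jaw": 0.7}, {"dx": 0, "dy": 0, "dz": 2, "roll": 0, "jaw": 0.7}, {"dx": 0, "dy": 0, "dz": 2, "roll": 0, "jaw": 0.7}, {"dx": 0, "dy": 0, "dz": 1, "roll": 0, "jaw": 0.7}, {"dx": 0, "dy": 0, "dz": 0, "roll": 0, "jaw": 0.7}, {"dx": 0, "dy": 0, "dz": 0, "roll": 0, "jaw": 0.7}, {"dx": 0, "dy": 0, "dz": 0, "roll": 0, "jaw": 0.7}, {"dx": 0, "dy": 0, "dz": 0, "roll": 0, "jaw": 0.7}])

```text
time_s: 12.97
ee_pos: [0.5834, 0.0219, 0.0586]
eef_rot: [-3.142, -0.0, -0.349]
force: [-0.1, -0.7, -2.6]
grip_width: 0.0548
grip_force: 25.0
```

```bash
python3 go.py .5837 .0221 .0575; python3 - <<'E'
from station import *
import cv2
print(get_obs()["force"].round(1))
c=camera("scene"); cv2.imwrite("pics/s4.png",cv2.resize(c["frame"][160:250,220:340,::-1],None,fx=5,fy=5))
E
```

```text
tool delta mm [ 0.2 -0.3  1.1] pos [0.5834 0.0219 0.0586] yaw [-1.800e+02 -1.000e-02 -2.002e+01] q [-0.03  0.53  1.56  0.    1.05  1.89] w 0.05480833107385619 t 12.9667
[-0.1 -0.7 -2.6]
```

View pics/s4.png

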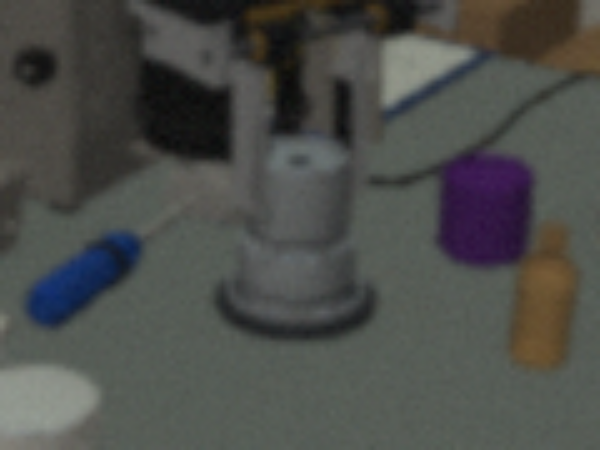

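The tall riser at (305,195) is entering the wide riser's rim at (297,245), well centred. I'll lower the last millimetre and release.

Emit:
send_rows(rows=[{"dx": 0, "dy": 0, "dz": 1, "roll": 0, "jaw": 0.7}, {"dx": 0, "dy": 0, "dz": 0, "roll": 0, "jaw": 0.7}, {"dx": 0, "dy": 0, "dz": 0, "roll": 0, "jaw": 0.7}, {"dx": 0, "dy": 0, "dz": 0, "roll": 0, "jaw": 0.7}])

```text
time_s: 13.35
ee_pos: [0.5834, 0.0219, 0.0575]
eef_rot: [-3.142, -0.0, -0.349]
force: [0.2, 1.0, -1.9]
grip_width: 0.0551
grip_force: 25.0
```

Emit:
send_rows(rows=[{"dx": 0, "dy": 0, "dz": 0, "roll": 0, "jaw": -0.3}, {"dx": 0, "dy": 0, "dz": 0, "roll": 0, "jaw": -0.7}, {"dx": 0, "dy": 0, "dz": 0, "roll": 0, "jaw": -1}, {"dx": 0, "dy": 0, "dz": 0, "roll": 0, "jaw": -1}, {"dx": 0, "dy": 0, "dz": 0, "roll": 0, "jaw": -1}, {"dx": 0, "dy": 0, "dz": 0, "roll": 0, "jaw": -1}, {"dx": 0, "dy": 0, "dz": 0, "roll": 0, "jaw": -1}, {"dx": 0, "dy": 0, "dz": -15, "roll": 0, "jaw": -1}, {"dx": 0, "dy": 0, "dz": -30, "roll": 0, "jaw": -1}, {"dx": 0, "dy": 0, "dz": -35, "roll": 0, "jaw": -1}, {"dx": 0, "dy": 0, "dz": -30, "roll": 0, "jaw": -1}, {"dx": 0, "dy": 0, "dz": 0, "roll": 0, "jaw": -1}])

```text
time_s: 14.35
ee_pos: [0.5855, 0.0219, 0.1739]
eef_rot: [-3.139, -0.009, -0.349]
force: [0.2, -0.8, 1.3]
grip_width: 0.0942
grip_force: 0.0
```

Emit:
send_rows(rows=[{"dx": 0, "dy": 0, "dz": 0, "roll": 0, "jaw": -1}, {"dx": 0, "dy": 0, "dz": 0, "roll": 0, "jaw": -1}])

```text
time_s: 14.52
ee_pos: [0.5829, 0.0219, 0.1666]
eef_rot: [3.141, 0.001, -0.349]
force: [0.0, -0.3, 0.3]
grip_width: 0.0942
grip_force: 0.0
```

```bash
python3 go.py .4504 -.1475 .12
```

```text
tool delta mm [-66.5 204.5  46.7] pos [0.5829 0.0219 0.1666] yaw [ 1.7998e+02  6.0000e-02 -2.0020e+01] q [-0.03  0.41  1.47  0.    1.27  1.89] w 0.09418624675067425 t 14.5167
```

Emit:
send_rows(rows=[{"dx": -4, "dy": 12, "dz": 0, "roll": 0, "jaw": -1}, {"dx": -9, "dy": 28, "dz": 0, "roll": 0, "jaw": -1}, {"dx": -9, "dy": 28, "dz": 0, "roll": 0, "jaw": -1}, {"dx": -9, "dy": 28, "dz": 0, "roll": 0, "jaw": -1}, {"dx": -9, "dy": 28, "dz": 0, "roll": 0, "jaw": -1}, {"dx": -9, "dy": 28, "dz": 10, "roll": 0, "jaw": -1}, {"dx": -9, "dy": 28, "dz": 20, "roll": 0, "jaw": -1}, {"dx": -9, "dy": 25, "dz": 17, "roll": 0, "jaw": -1}, {"dx": 0, "dy": 0, "dz": 0, "roll": 0, "jaw": -1}, {"dx": 0, "dy": 0, "dz": 0, "roll": 0, "jaw": -1}, {"dx": 0, "dy": 0, "dz": 0, "roll": 0, "jaw": -1}, {"dx": 0, "dy": 0, "dz": 0, "roll": 0, "jaw": -1}])

```text
time_s: 15.52
ee_pos: [0.4506, -0.1474, 0.1207]
eef_rot: [-3.142, -0.001, -0.349]
force: [0.5, -0.1, 0.5]
grip_width: 0.0939
grip_force: 0.0
```

```bash
python3 go.py .4504 -.1475 .0; cat > stack.py <<'E'
import sys
from station import *
from h import *
lo,hi,rim,r=[float(a) for a in sys.argv[1:5]]
for n in("top","scene"):
    c=camera(n);W=world(c)
    try:
        b,a,P=blob(c,W,(.583,.022),.045,lo,hi); print(n,a,np.percentile(P[:,2],[5,50,95]).round(4),((P.min(0)+P.max(0))/2).round(4),(P.max(0)-P.min(0)).round(4),ray(c,b,rim).round(4))
    except ValueError: print(n,"none")
    k=(np.hypot(W[...,0]-.583,W[...,1]-.022)<r)&(W[...,2]>lo)&(W[...,2]<hi); Q=W[k]
    print("slope",np.linalg.lstsq(np.c_[Q[:,:2]-[.583,.022],np.ones(len(Q))],Q[:,2],rcond=None)[0].round(4))
E
python3 stack.py .08 .1 .091 .02
```

```text
tool delta mm [ -0.3   0.2 120.7] pos [ 0.4506 -0.1474  0.1207] yaw [-1.800e+02 -3.000e-02 -1.998e+01] q [-0.39  0.23  1.83  0.    1.09  1.53] w 0.09391448190384652 t 15.5167
top 530.0 [0.084  0.0872 0.0923] [0.5831 0.0223 0.0876] [0.0532 0.0529 0.0144] [0.5833 0.0218 0.091 ]
slope [ 0.0018 -0.0023  0.0867]
scene 189.0 [0.0811 0.0855 0.0903] [0.5836 0.0233 0.0858] [0.0557 0.0561 0.0115] [0.5765 0.0339 0.091 ]
slope [0.0077 0.0014 0.0852]
```

Emit:
send_rows(rows=[{"dx": 0, "dy": 0, "dz": 20, "roll": 0, "jaw": -1}, {"dx": 0, "dy": 0, "dz": 30, "roll": 0, "jaw": -1}, {"dx": 0, "dy": 0, "dz": 30, "roll": 0, "jaw": -1}, {"dx": 0, "dy": 0, "dz": 20, "roll": 0, "jaw": -1}, {"dx": 0, "dy": 0, "dz": 11, "roll": 0, "jaw": -1}, {"dx": 0, "dy": 0, "dz": 0, "roll": 0, "jaw": -1}, {"dx": 0, "dy": 0, "dz": 0, "roll": 0, "jaw": -1}, {"dx": 0, "dy": 0, "dz": 0, "roll": 0, "jaw": -1}, {"dx": 0, "dy": 0, "dz": 0, "roll": 0, "jaw": -1}])

```text
time_s: 16.37
ee_pos: [0.451, -0.1481, 0.0108]
eef_rot: [3.141, -0.002, -0.349]
force: [-0.3, 1.1, -0.0]
grip_width: 0.0941
grip_force: 0.0
```

Emit:
send_rows(rows=[{"dx": 0, "dy": 0, "dz": 0, "roll": 0, "jaw": 0.9}, {"dx": 0, "dy": 0, "dz": 0, "roll": 0, "jaw": 0.9}, {"dx": 0, "dy": 0, "dz": 0, "roll": 0, "jaw": 0.9}, {"dx": 0, "dy": 0, "dz": 0, "roll": 0, "jaw": 0.9}, {"dx": 0, "dy": 0, "dz": 0, "roll": 0, "jaw": 0.9}, {"dx": 0, "dy": 0, "dz": 0, "roll": 0, "jaw": 0.9}, {"dx": 0, "dy": 0, "dz": 0, "roll": 0, "jaw": 0.9}, {"dx": 0, "dy": 0, "dz": 0, "roll": 0, "jaw": 0.9}, {"dx": 0, "dy": 0, "dz": 0, "roll": 0, "jaw": 0.9}, {"dx": 0, "dy": 0, "dz": 0, "roll": 0, "jaw": 0.9}], force=10)

```text
time_s: 17.2
ee_pos: [0.4502, -0.1478, 0.0094]
eef_rot: [3.142, 0.0, -0.349]
force: [0.1, -0.3, -0.6]
grip_width: 0.0429
grip_force: 10.0
```

```bash
python3 go.py .5833 .022 .095
```

```text
tool delta mm [  67.  -205.1  -85.6] pos [ 0.4502 -0.1478  0.0094] yaw [180.     0.   -20.02] q [-0.39  0.41  1.9  -0.    0.84  1.53] w 0.04288766609398731 t 17.2
```

Emit:
send_rows(rows=[{"dx": 0, "dy": 0, "dz": -15, "roll": 0, "jaw": 0.9}, {"dx": 0, "dy": 0, "dz": -30, "roll": 0, "jaw": 0.9}, {"dx": 0, "dy": 0, "dz": -30, "roll": 0, "jaw": 0.9}, {"dx": 0, "dy": 0, "dz": -30, "roll": 0, "jaw": 0.9}, {"dx": 0, "dy": 0, "dz": -20, "roll": 0, "jaw": 0.9}, {"dx": 5, "dy": -15, "dz": 0, "roll": 0, "jaw": 0.9}, {"dx": 10, "dy": -30, "dz": 0, "roll": 0, "jaw": 0.9}, {"dx": 10, "dy": -30, "dz": 0, "roll": 0, "jaw": 0.9}, {"dx": 10, "dy": -30, "dz": 0, "roll": 0, "jaw": 0.9}, {"dx": 10, "dy": -30, "dz": 0, "roll": 0, "jaw": 0.9}, {"dx": 10, "dy": -30, "dz": 0, "roll": 0, "jaw": 0.9}, {"dx": 7, "dy": -25, "dz": 0, "roll": 0, "jaw": 0.9}])

```text
time_s: 18.2
ee_pos: [0.5744, 0.0113, 0.1343]
eef_rot: [-3.141, 0.0, -0.349]
force: [-0.4, -0.1, 0.2]
grip_width: 0.0428
grip_force: 10.0
```

Emit:
send_rows(rows=[{"dx": 5, "dy": -15, "dz": 0, "roll": 0, "jaw": 0.9}, {"dx": 0, "dy": 0, "dz": 8, "roll": 0, "jaw": 0.9}, {"dx": 0, "dy": 0, "dz": 10, "roll": 0, "jaw": 0.9}, {"dx": 0, "dy": 0, "dz": 6, "roll": 0, "jaw": 0.9}, {"dx": 0, "dy": 0, "dz": 0, "roll": 0, "jaw": 0.9}, {"dx": 0, "dy": 0, "dz": 0, "roll": 0, "jaw": 0.9}, {"dx": 0, "dy": 0, "dz": 0, "roll": 0, "jaw": 0.9}, {"dx": 0, "dy": 0, "dz": 0, "roll": 0, "jaw": 0.9}])

```text
time_s: 18.87
ee_pos: [0.5834, 0.0214, 0.111]
eef_rot: [-3.141, -0.001, -0.35]
force: [0.0, 0.4, -0.3]
grip_width: 0.043
grip_force: 10.0
```

```bash
python3 go.py .5833 .022 .0955
```

```text
tool delta mm [-0.3 -0.5 15.5] pos [0.5834 0.0214 0.111 ] yaw [-1.7999e+02 -4.0000e-02 -2.0050e+01] q [-0.03  0.46  1.52 -0.    1.15  1.89] w 0.042957486040386975 t 18.8667
```

Emit:
send_rows(rows=[{"dx": 0, "dy": 0, "dz": 5, "roll": 0, "jaw": 0.9}, {"dx": 0, "dy": 0, "dz": 4, "roll": 0, "jaw": 0.9}, {"dx": 0, "dy": 0, "dz": 3, "roll": 0, "jaw": 0.9}, {"dx": 0, "dy": 0, "dz": 2, "roll": 0, "jaw": 0.9}, {"dx": 0, "dy": 0, "dz": 1, "roll": 0, "jaw": 0.9}, {"dx": 0, "dy": 0, "dz": 0, "roll": 0, "jaw": 0.9}, {"dx": 0, "dy": 0, "dz": 0, "roll": 0, "jaw": 0.9}, {"dx": 0, "dy": 0, "dz": 0, "roll": 0, "jaw": 0.9}, {"dx": 0, "dy": 0, "dz": 0, "roll": 0, "jaw": 0.9}])

```text
time_s: 19.62
ee_pos: [0.5834, 0.0219, 0.0955]
eef_rot: [-3.142, -0.0, -0.349]
force: [0.7, 0.2, 0.1]
grip_width: 0.0427
grip_force: 10.0
```

```bash
python3 go.py .5833 .022 .0955; python3 - <<'E'
from station import *
import cv2
c=camera("scene"); cv2.imwrite("pics/s5.png",cv2.resize(c["frame"][150:240,220:340,::-1],None,fx=5,fy=5))
E
```

```text
tool delta mm [-0.1 -0.1 -0. ] pos [0.5834 0.0219 0.0955] yaw [-1.800e+02 -1.000e-02 -2.001e+01] q [-0.03  0.48  1.54  0.    1.12  1.89] w 0.042698532012962635 t 19.6167
```

View pics/s5.png

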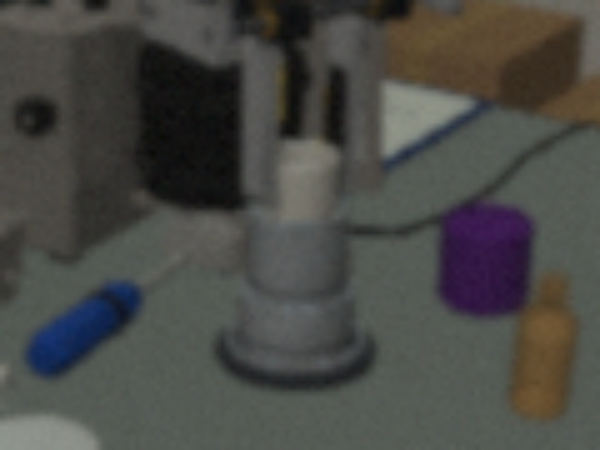

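The cup at (305,180) stands within the tall riser's rim at (300,215). I'll release it and check.

Emit:
send_rows(rows=[{"dx": 0, "dy": 0, "dz": 0, "roll": 0, "jaw": 0}, {"dx": 0, "dy": 0, "dz": 0, "roll": 0, "jaw": -0.5}, {"dx": 0, "dy": 0, "dz": 0, "roll": 0, "jaw": -1}, {"dx": 0, "dy": 0, "dz": 0, "roll": 0, "jaw": -1}, {"dx": 0, "dy": 0, "dz": 0, "roll": 0, "jaw": -1}, {"dx": 0, "dy": 0, "dz": 0, "roll": 0, "jaw": -1}, {"dx": 0, "dy": 0, "dz": 0, "roll": 0, "jaw": -1}, {"dx": 0, "dy": 0, "dz": -15, "roll": 0, "jaw": -1}, {"dx": 0, "dy": 0, "dz": -30, "roll": 0, "jaw": -1}, {"dx": 0, "dy": 0, "dz": -30, "roll": 0, "jaw": -1}, {"dx": 0, "dy": 0, "dz": 0, "roll": 0, "jaw": -1}, {"dx": 0, "dy": 0, "dz": 0, "roll": 0, "jaw": -1}])

```text
time_s: 20.67
ee_pos: [0.5839, 0.0219, 0.1719]
eef_rot: [-3.141, -0.003, -0.349]
force: [-0.3, 0.8, -0.3]
grip_width: 0.094
grip_force: 0.0
```

Emit:
send_rows(rows=[{"dx": -10, "dy": 0, "dz": 0, "roll": 0, "jaw": -1}, {"dx": -30, "dy": 0, "dz": 0, "roll": 0, "jaw": -1}, {"dx": -30, "dy": 0, "dz": 0, "roll": 0, "jaw": -1}, {"dx": -30, "dy": 0, "dz": 0, "roll": 0, "jaw": -1}, {"dx": 0, "dy": -30, "dz": 0, "roll": 0, "jaw": -1}, {"dx": 0, "dy": 0, "dz": 0, "roll": 0, "jaw": -1}, {"dx": 0, "dy": 0, "dz": 0, "roll": 0, "jaw": -1}, {"dx": 0, "dy": 0, "dz": 0, "roll": 0, "jaw": -1}])

```text
time_s: 21.33
ee_pos: [0.4996, 0.084, 0.1697]
eef_rot: [3.141, 0.001, -0.349]
force: [0.6, -1.1, -0.9]
grip_width: 0.0941
grip_force: 0.0
```

```bash
python3 go.py .4425 .0035 .11;python3 stack.py .095 .13 .12 .015;  python3 - <<'E'
from station import *
from h import *
a,b=camera("scene"),camera("top")
f=lambda c,r0,c0:cv2.resize(c["frame"][r0:r0+110,c0:c0+100,::-1],None,fx=4,fy=4)
cv2.imwrite("pics/b6.png",np.hstack([f(a,150,250),f(b,190,220)]))
for c in(a,b):
    W=world(c)
    m=(np.hypot(W[...,0]-.4425,W[...,1]-.0035)<.03)&(W[...,2]>.01)&(W[...,2]<.09);P=W[m]; print(len(P),((P.min(0)+P.max(0))/2).round(4),(P.max(0)-P.min(0)).round(4))
E
```

```text
tool delta mm [-26.1  95.1  59.8] pos [0.4996 0.084  0.1697] yaw [ 1.7996e+02  6.0000e-02 -1.9990e+01] q [ 0.09  0.24  1.69 -0.    1.22  2.01] w 0.09405862766125635 t 21.3333
top 371.0 [0.1004 0.1034 0.1219] [0.5829 0.0243 0.1102] [0.042  0.0483 0.0299] [0.5826 0.0218 0.12  ]
slope [-0.0135  0.0109  0.1026]
scene 199.0 [0.0967 0.1103 0.1189] [0.5825 0.0217 0.1077] [0.0429 0.0448 0.0246] [0.5654 0.052  0.12  ]
slope [0. 0. 0.]
287 [0.4402 0.0081 0.0443] [0.0312 0.0287 0.0683]
139 [4.417e-01 1.000e-04 4.850e-02] [0.033  0.0261 0.068 ]
```

View pics/b6.png

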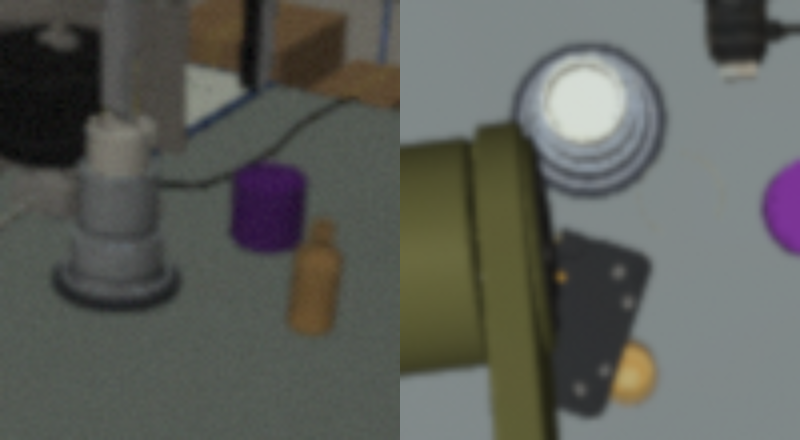

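The cup at (583,105) is concentric and its floor is at 102 mm. The bottle at (635,372) still stands.

Emit:
send_rows(rows=[{"dx": -5, "dy": 19, "dz": 0, "roll": 0, "jaw": -1}, {"dx": -8, "dy": 28, "dz": 0, "roll": 0, "jaw": -1}, {"dx": -8, "dy": 28, "dz": 0, "roll": 0, "jaw": -1}, {"dx": -6, "dy": 20, "dz": 0, "roll": 0, "jaw": -1}, {"dx": 0, "dy": 0, "dz": 0, "roll": 0, "jaw": -1}, {"dx": 0, "dy": 0, "dz": 20, "roll": 0, "jaw": -1}, {"dx": 0, "dy": 0, "dz": 25, "roll": 0, "jaw": -1}, {"dx": 0, "dy": 0, "dz": 15, "roll": 0, "jaw": -1}, {"dx": 0, "dy": 0, "dz": 0, "roll": 0, "jaw": -1}, {"dx": 0, "dy": 0, "dz": 0, "roll": 0, "jaw": -1}, {"dx": 0, "dy": 0, "dz": 0, "roll": 0, "jaw": -1}, {"dx": 0, "dy": 0, "dz": 0, "roll": 0, "jaw": -1}])

```text
time_s: 22.53
ee_pos: [0.4424, 0.0043, 0.1116]
eef_rot: [-3.141, -0.002, -0.349]
force: [-0.5, -0.2, 0.1]
grip_width: 0.094
grip_force: 0.0
```

```bash
python3 go.py .442 .0035 .022
```

```text
tool delta mm [-0.3  0.9 89.6] pos [0.4424 0.0043 0.1116] yaw [-1.7997e+02 -1.0000e-01 -2.0010e+01] q [-0.07  0.17  1.92  0.    1.05  1.85] w 0.09397357885599676 t 22.5333
```

Emit:
send_rows(rows=[{"dx": 0, "dy": 1, "dz": 15, "roll": 0, "jaw": -1}, {"dx": 0, "dy": 0, "dz": 25, "roll": 0, "jaw": -1}, {"dx": 0, "dy": 0, "dz": 25, "roll": 0, "jaw": -1}, {"dx": 0, "dy": 0, "dz": 15, "roll": 0, "jaw": -1}, {"dx": 0, "dy": 0, "dz": 9, "roll": 0, "jaw": -1}, {"dx": 0, "dy": 0, "dz": 0, "roll": 0, "jaw": -1}, {"dx": 0, "dy": 0, "dz": 0, "roll": 0, "jaw": -1}, {"dx": 0, "dy": 0, "dz": 0, "roll": 0, "jaw": -1}, {"dx": 0, "dy": 0, "dz": 0, "roll": 0, "jaw": -1}])

```text
time_s: 23.28
ee_pos: [0.4421, 0.0033, 0.0226]
eef_rot: [-3.141, -0.002, -0.349]
force: [0.2, 0.1, -0.5]
grip_width: 0.0944
grip_force: 0.0
```

Emit:
send_rows(rows=[{"dx": 0, "dy": 0, "dz": 0, "roll": 0, "jaw": 0.0}, {"dx": 0, "dy": 0, "dz": 0, "roll": 0, "jaw": 0.1}, {"dx": 0, "dy": 0, "dz": 0, "roll": 0, "jaw": 0.15}, {"dx": 0, "dy": 0, "dz": 0, "roll": 0, "jaw": 0.2}, {"dx": 0, "dy": 0, "dz": 0, "roll": 0, "jaw": 0.25}, {"dx": 0, "dy": 0, "dz": 0, "roll": 0, "jaw": 0.3}, {"dx": 0, "dy": 0, "dz": 0, "roll": 0, "jaw": 0.35}, {"dx": 0, "dy": 0, "dz": 0, "roll": 0, "jaw": 0.4}, {"dx": 0, "dy": 0, "dz": 0, "roll": 0, "jaw": 0.45}, {"dx": 0, "dy": 0, "dz": 0, "roll": 0, "jaw": 0.5}, {"dx": 0, "dy": 0, "dz": 0, "roll": 0, "jaw": 0.55}, {"dx": 0, "dy": 0, "dz": 0, "roll": 0, "jaw": 0.55}], force=8)

```text
time_s: 24.28
ee_pos: [0.4414, 0.0034, 0.0215]
eef_rot: [-3.142, -0.0, -0.349]
force: [-0.8, -0.8, -0.7]
grip_width: 0.0327
grip_force: 7.9
```

Emit:
send_rows(rows=[{"dx": 0, "dy": 0, "dz": 0, "roll": 0, "jaw": 0.65}, {"dx": 0, "dy": 0, "dz": 0, "roll": 0, "jaw": 0.7}, {"dx": 0, "dy": 0, "dz": 0, "roll": 0, "jaw": 0.8}, {"dx": 0, "dy": 0, "dz": 0, "roll": 0, "jaw": 1}, {"dx": 0, "dy": 0, "dz": 0, "roll": 0, "jaw": 1}, {"dx": 0, "dy": 0, "dz": 0, "roll": 0, "jaw": 1}, {"dx": 0, "dy": 0, "dz": 0, "roll": 0, "jaw": 1}, {"dx": 0, "dy": 0, "dz": 0, "roll": 0, "jaw": 1}])

```text
time_s: 24.95
ee_pos: [0.4414, 0.0034, 0.0215]
eef_rot: [3.142, -0.0, -0.349]
force: [0.1, 0.2, 0.3]
grip_width: 0.033
grip_force: 7.9
```

```bash
python3 go.py .583 .022 .124
```

```text
tool delta mm [ 126.7  -66.  -102.5] pos [0.4414 0.0034 0.0215] yaw [180.    -0.   -20.01] q [-0.08  0.33  1.98 -0.    0.83  1.84] w 0.03301761656783273 t 24.95
```

Emit:
send_rows(rows=[{"dx": 0, "dy": 0, "dz": -10, "roll": 0, "jaw": 1}, {"dx": 0, "dy": 0, "dz": -20, "roll": 0, "jaw": 1}, {"dx": 0, "dy": 0, "dz": -30, "roll": 0, "jaw": 1}, {"dx": 0, "dy": 0, "dz": -30, "roll": 0, "jaw": 1}, {"dx": 0, "dy": 0, "dz": -30, "roll": 0, "jaw": 1}, {"dx": 0, "dy": 0, "dz": -25, "roll": 0, "jaw": 1}, {"dx": 10, "dy": -5, "dz": 0, "roll": 0, "jaw": 1}, {"dx": 21, "dy": -11, "dz": 0, "roll": 0, "jaw": 1}, {"dx": 21, "dy": -11, "dz": 0, "roll": 0, "jaw": 1}, {"dx": 21, "dy": -11, "dz": 0, "roll": 0, "jaw": 1}, {"dx": 21, "dy": -11, "dz": 0, "roll": 0, "jaw": 1}, {"dx": 21, "dy": -11, "dz": 0, "roll": 0, "jaw": 1}])

```text
time_s: 25.95
ee_pos: [0.5709, 0.0206, 0.1671]
eef_rot: [-3.142, -0.0, -0.349]
force: [0.8, -0.5, -0.5]
grip_width: 0.0325
grip_force: 7.9
```

Emit:
send_rows(rows=[{"dx": 11, "dy": -6, "dz": 0, "roll": 0, "jaw": 1}, {"dx": 0, "dy": 0, "dz": 8, "roll": 0, "jaw": 1}, {"dx": 0, "dy": 0, "dz": 8, "roll": 0, "jaw": 1}, {"dx": 0, "dy": 0, "dz": 0, "roll": 0, "jaw": 1}, {"dx": 0, "dy": 0, "dz": 0, "roll": 0, "jaw": 1}, {"dx": 0, "dy": 0, "dz": 0, "roll": 0, "jaw": 1}, {"dx": 0, "dy": 0, "dz": 0, "roll": 0, "jaw": 1}])

```text
time_s: 26.53
ee_pos: [0.5822, 0.0221, 0.151]
eef_rot: [-3.141, -0.001, -0.35]
force: [0.1, -0.3, -0.4]
grip_width: 0.0328
grip_force: 7.9
```

```bash
python3 go.py .583 .022 .124; python3 - <<'E'
from station import *
from h import *
c=camera("scene"); W=world(c); f=c["frame"].astype(int)
cv2.imwrite("pics/s7.png",cv2.resize(c["frame"][130:240,220:340,::-1],None,fx=5,fy=5))
hsv=cv2.cvtColor(c["frame"],cv2.COLOR_RGB2HSV)
near=(np.hypot(W[...,0]-.583,W[...,1]-.022)<.035)
for n,m in(("bottle",near&(hsv[...,1]>90)&(hsv[...,0]<25)&(W[...,2]>.125)),("cup",near&(W[...,2]>.095)&(W[...,2]<.121))):
    P=W[m]; v,u=np.nonzero(m); print(n,len(P),((P.min(0)+P.max(0))/2).round(4),(P.max(0)-P.min(0)).round(4),"u",u.min(),u.max(),"v",v.min(),v.max())
    for r in range(v.min(),v.max()+1,2): print(r,u[v==r].min() if (v==r).any() else 0,u[v==r].max() if (v==r).any() else 0,end="; ")
for z in(.12,.135): print(pix(c,(.583,.022,z)))
E
```

```text
tool delta mm [ 0.8 -0.2 27. ] pos [0.5822 0.0221 0.151 ] yaw [-1.7999e+02 -4.0000e-02 -2.0030e+01] q [-0.02  0.42  1.49  0.    1.23  1.9 ] w 0.03278570767732058 t 26.5333
bottle 351 [0.5739 0.0274 0.2611] [0.0484 0.0571 0.262 ] u 273 295 v 73 178
73 295 295; 75 0 0; 77 0 0; 79 0 0; 81 0 0; 83 0 0; 85 0 0; 87 0 0; 89 0 0; 91 0 0; 93 0 0; 95 0 0; 97 0 0; 99 0 0; 101 0 0; 103 0 0; 105 0 0; 107 0 0; 109 0 0; 111 0 0; 113 0 0; 115 0 0; 117 0 0; 119 0 0; 121 284 295; 123 279 294; 125 273 294; 127 292 294; 129 294 294; 131 293 294; 133 0 0; 135 0 0; 137 0 0; 139 0 0; 141 0 0; 143 0 0; 145 0 0; 147 0 0; 149 280 283; 151 279 284; 153 279 284; 155 279 285; 157 279 286; 159 279 286; 161 278 286; 163 278 286; 165 278 286; 167 278 286; 169 278 286; 171 278 286; 173 274 285; 175 274 286; 177 275 285; cup 202 [0.5822 0.0227 0.1078] [0.0423 0.0467 0.0253] u 272 288 v 178 191
178 276 276; 180 273 288; 182 272 288; 184 272 288; 186 272 287; 188 272 287; 190 273 287; [280.06439058 180.10495734]
[280.20297584 174.81186312]
```

View pics/s7.png

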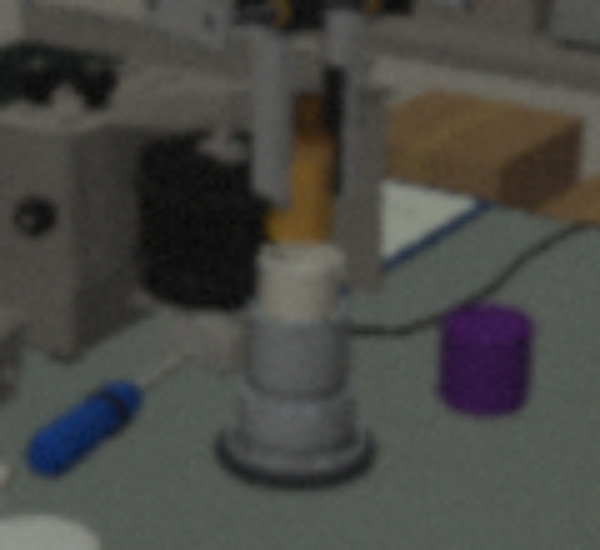

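The bottle at (300,215) hangs centred over the cup at (300,262). I'll lower it in small steps.

Emit:
send_rows(rows=[{"dx": 1, "dy": 0, "dz": 4, "roll": 0, "jaw": 1}, {"dx": 0, "dy": 0, "dz": 3, "roll": 0, "jaw": 1}, {"dx": 0, "dy": 0, "dz": 3, "roll": 0, "jaw": 1}, {"dx": 0, "dy": 0, "dz": 2, "roll": 0, "jaw": 1}, {"dx": 0, "dy": 0, "dz": 0, "roll": 0, "jaw": 1}, {"dx": 0, "dy": 0, "dz": 0, "roll": 0, "jaw": 1}, {"dx": 0, "dy": 0, "dz": 0, "roll": 0, "jaw": 1}, {"dx": 0, "dy": 0, "dz": 0, "roll": 0, "jaw": 1}])

```text
time_s: 27.25
ee_pos: [0.5834, 0.0219, 0.1386]
eef_rot: [-3.141, -0.0, -0.349]
force: [-0.0, -0.3, -0.8]
grip_width: 0.0331
grip_force: 7.9
```

Emit:
send_rows(rows=[{"dx": 0, "dy": 0, "dz": 3, "roll": 0, "jaw": 1}, {"dx": 0, "dy": 0, "dz": 3, "roll": 0, "jaw": 1}, {"dx": 0, "dy": 0, "dz": 3, "roll": 0, "jaw": 1}, {"dx": 0, "dy": 0, "dz": 2, "roll": 0, "jaw": 1}, {"dx": 0, "dy": 0, "dz": 2, "roll": 0, "jaw": 1}, {"dx": 0, "dy": 0, "dz": 1, "roll": 0, "jaw": 1}, {"dx": 0, "dy": 0, "dz": 0, "roll": 0, "jaw": 1}, {"dx": 0, "dy": 0, "dz": 0, "roll": 0, "jaw": 1}, {"dx": 0, "dy": 0, "dz": 0, "roll": 0, "jaw": 1}, {"dx": 0, "dy": 0, "dz": 0, "roll": 0, "jaw": 1}])

```text
time_s: 28.08
ee_pos: [0.5834, 0.0219, 0.1246]
eef_rot: [-3.141, -0.0, -0.349]
force: [0.4, -0.1, -0.5]
grip_width: 0.0332
grip_force: 7.9
```

```bash
python3 go.py .583 .022 .124; python3 - <<'E'
from station import *
import cv2
c=camera("scene"); cv2.imwrite("pics/s8.png",cv2.resize(c["frame"][130:240,220:340,::-1],None,fx=5,fy=5))
E
```

```text
tool delta mm [-0.4  0.   0.6] pos [0.5834 0.0219 0.1246] yaw [-1.7999e+02 -2.0000e-02 -2.0020e+01] q [-0.03  0.45  1.51  0.    1.18  1.89] w 0.033232425388800516 t 28.0833
```

View pics/s8.png

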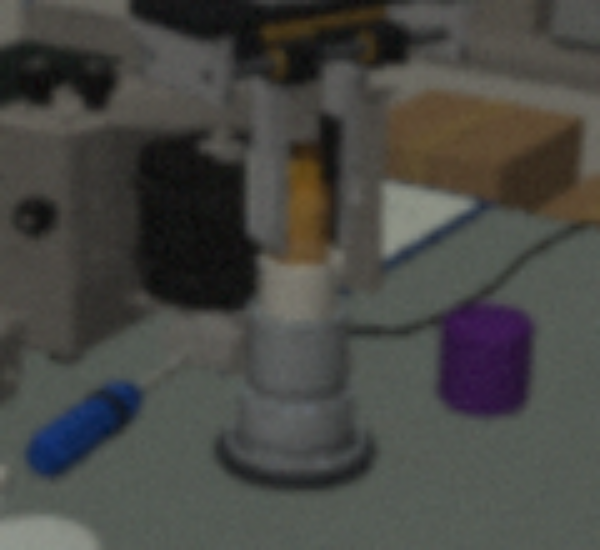

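The bottle at (305,215) is down inside the cup at (297,290), with everything upright. I'll lower 1 mm more and release.

Emit:
send_rows(rows=[{"dx": 0, "dy": 0, "dz": 1, "roll": 0, "jaw": 1}, {"dx": 0, "dy": 0, "dz": 0, "roll": 0, "jaw": 1}, {"dx": 0, "dy": 0, "dz": 0, "roll": 0, "jaw": 1}, {"dx": 0, "dy": 0, "dz": 0, "roll": 0, "jaw": 1}, {"dx": 0, "dy": 0, "dz": 0, "roll": 0, "jaw": 0}, {"dx": 0, "dy": 0, "dz": 0, "roll": 0, "jaw": -0.5}, {"dx": 0, "dy": 0, "dz": 0, "roll": 0, "jaw": -1}, {"dx": 0, "dy": 0, "dz": 0, "roll": 0, "jaw": -1}, {"dx": 0, "dy": 0, "dz": 0, "roll": 0, "jaw": -1}, {"dx": 0, "dy": 0, "dz": 0, "roll": 0, "jaw": -1}, {"dx": 0, "dy": 0, "dz": 0, "roll": 0, "jaw": -1}, {"dx": 0, "dy": 0, "dz": 0, "roll": 0, "jaw": -1}])

```text
time_s: 29.13
ee_pos: [0.5833, 0.0219, 0.1235]
eef_rot: [-3.142, -0.0, -0.349]
force: [-0.5, 0.3, -0.1]
grip_width: 0.083
grip_force: 0.0
```

Emit:
send_rows(rows=[{"dx": 0, "dy": 0, "dz": 0, "roll": 0, "jaw": -1}, {"dx": 0, "dy": 0, "dz": -10, "roll": 0, "jaw": -1}, {"dx": 0, "dy": 0, "dz": -20, "roll": 0, "jaw": -1}, {"dx": 0, "dy": 0, "dz": -25, "roll": 0, "jaw": -1}, {"dx": 0, "dy": 0, "dz": -25, "roll": 0, "jaw": -1}, {"dx": 0, "dy": 0, "dz": 0, "roll": 0, "jaw": -1}, {"dx": 0, "dy": 0, "dz": 0, "roll": 0, "jaw": -1}, {"dx": 0, "dy": 0, "dz": 0, "roll": 0, "jaw": -1}])

```text
time_s: 29.8
ee_pos: [0.583, 0.0219, 0.2031]
eef_rot: [3.141, 0.001, -0.349]
force: [-0.1, 0.1, 0.5]
grip_width: 0.0939
grip_force: 0.0
```

```bash
python3 - <<'E'
from station import *
from h import *
c=camera("scene"); W=world(c);print(get_obs()["ee_pos"])
cv2.imwrite("pics/s9.png",cv2.resize(c["frame"][120:300,200:390,::-1],None,fx=4,fy=3.3))
m=(np.hypot(W[...,0]-.583,W[...,1]-.022)<.025)&(W[...,2]>.122)&(W[...,2]<.19); P=W[m]
print(((P.min(0)+P.max(0))/2).round(4),P.max(0).round(4))
for lo in np.arange(.122,.185,.01):
    k=P[(P[:,2]>lo)&(P[:,2]<lo+.01)]; print(lo.round(3),len(k),k.mean(0).round(4) if len(k) else "")
E
```

```text
[0.58286992 0.02189383 0.20260612]
[0.5816 0.0265 0.1513] [0.597  0.041  0.1805]
0.122 48 [0.5779 0.0315 0.1272]
0.132 42 [0.578  0.0313 0.1368]
0.142 42 [0.5758 0.0315 0.1469]
0.152 55 [0.5783 0.0293 0.1574]
0.162 25 [0.58   0.025  0.1672]
0.172 28 [0.5816 0.0218 0.1765]
0.182 0
```

View pics/s9.png

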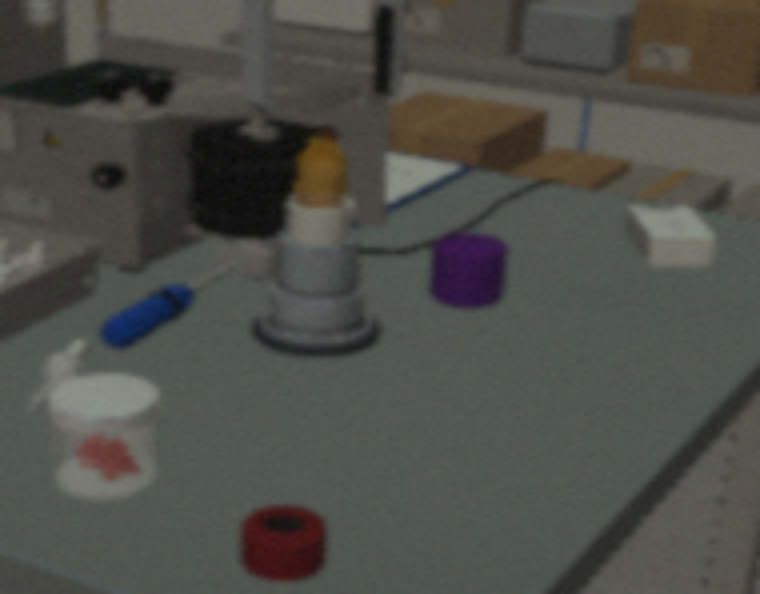

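The finished stack stands upright with the bottle at (320,170), top at about 0.1805 m against 0.181 m expected, and the fingers are clear. The jar, red insert and V-block haven't moved.

```bash
python3 -c "
from station import *
print(hand_in())"
```

```text
the job is handed in; nothing more can be done
None
```

I stacked the wide riser, tall riser, cup and bottle on the foot and handed the job in at about 30 s; the last picture showed the stack upright and the fingers clear, but the hand-in returned no verdict.

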